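Put the model wagon away in the press-latch box

TASK

Press the clear lid down at its green spot until the latch lets go and it springs open by itself, put the little red model wagon inside the box standing on its wheels, then swing the lid down and press it again until the latch catches and holds it shut. The latch gives only when the lid is pressed right down to its stop, but the clear plastic cracks easily, so press gently (never more than 18 newtons, about 1.8 kg of push) and let go once you feel the stop. Leave the paint pot, the brush cup and the tree model where they stand.

Things in the scene. Friction and masses are not known exactly. Their poses are not given: they have to be found in the camera images.
- box: Clear plastic box 170 x 170 mm, screwed to the bench, elsewhere each time. Origin: centre of its underside, z up. Lid hinged along its +y side (hinge parallel to box x), latch on its -y side. Walls 4 mm thick, rim 70 mm above the bench (84 mm on the hinge side); free inside 162 x 162 mm.
- box_in (a point): Centre of the box's inner floor, on its surface, 6 mm above the bench; axes as the box's.
- latch (a point): Grey latch housing on the outside of the box's -y wall, 46 mm wide (x), 34 mm deep (y), 66 mm high; point: middle of its top. Push-push: pressed to the stop and released, a latched lid comes free, an open lid is caught and settles back at level. It switches only in the last 1.5 mm before the stop; pressed less, nothing changes.
- lid (a joint): Angle of the clear lid about its hinge, rad: 0 level and latched, negative pressed below that, 1.7 fully open, just past upright. A spring always lifts it, a damper (0.45 N m per rad/s) slows it: once freed it swings fully open by itself in about 1.5 s. Held at the green spot it pushes back about 6.5 N near level, 2 N wide open. More than 18 N on it cracks it.
- lid_press (a point): Centre of the top of the round green press spot (24 mm across), mid-width, 185 mm from the hinge, 94 mm above the bench when latched; moves with the lid; z: the lid's outer normal, x along the hinge. The hard stop is felt 8.5 to 18.5 mm below the spot's latched height: it differs every run, cannot be seen, and is the same within 1 mm for both presses.
- lid_hinge (a point): Middle of the lid's hinge line, 90 mm above the bench; turns with the lid. The lid is a clear plate 4 mm thick with its middle plane through the hinge line, 174 mm along the hinge (x), reaching 202 mm from it (along -y of this point), with a green edge trim 12 mm high.
- wagon_center (a point): Red model goods wagon, black wheels: 66 mm long (its x), 24 mm wide (its y), 30 mm high, about 80 g. The red body, 60 x 24 mm, takes the upper 18 mm and has flat sides to grip across the 24 mm. The wheels do not turn. Point: its centre, 15 mm above what it stands on; z up when on its wheels.
- paint_pot: Small amber paint jar with an orange cap, 34 mm across, 45 mm high. Bystander. Origin: centre of its underside.
- brush_cup: White cup 72 mm across the rim, 85 mm high, with brushes standing in it up to 160 mm high and within 38 mm of its axis. Bystander. Origin: centre of its underside.
- tree_base: Block of pink foam 50 (x) x 110 (y) x 32 mm with a small model tree, 100 mm high in all. Bystander. Origin: centre of its underside.
Things that resemble listed ones, but are neither listed nor needed, are in the scene too. What is meant by the part that bears wagon_center is not turquoise, and is the larger of those in its own colour.

How it is judged:
By the outcome, as a careful person would: the job done as asked, in the order asked, and still so for the second after the job is handed in, with the robot touching nothing.
It also fails if it takes over 72 s, if anything falls off the work surface, if the arm or the gripper's body presses on something with over 40 N, if the wrist force passes 120 N, or if a joint passes its speed limit or range.

ROBOT

A 6-joint arm with a two-finger parallel gripper is mounted at the origin on the work surface. World frame = base frame: x ahead of the robot, y to its left, z up, the work surface at z = 0. Lengths are in m, angles in rad, forces in N, time in s.
With the tool pointing down it reaches from about 0.325 to 0.775 m from the base axis. Payload 5.5 kg.
Tool frame: the origin (TCP) lies between the finger pads; the fingertips stand 11 mm ahead of it and the grasp point (between the pads) lies 8 mm behind it; z points along the fingers, y is the line along which they close (so a half turn about z gives the same grasp; the last joint's range is limited). The gripper opens to 88 mm and grips with 3 to 60 N. Pads are 20 mm wide; open, the fingers measure 115 mm over their backs; the gripper's body (75 mm by 178 mm) begins 61 mm behind the grasp point.
Start: joints at [-1.364, 0.091, 1.231, -0, 1.82, -0.057], TCP at [0.156, -0.579, 0.234] pointing down, gripper open.
Joint ranges: [-2.87, 2.87], [-0.86, 2.18], [0.17, 2.46], [-1.51, 4.65], [0.06, 2.69], [-2.65, 2.65]. Speed limits (rad/s): [2.57, 2.57, 3.01, 3.14, 3.14, 3.14].

INTERFACE

Orientations are given as a 3x3 rotation matrix whose columns are the frame's x, y, z axes.
In Python, from bench import monitor, eyes, workorder, nets gives the robot as it stands.
- The arm moves only by the shell command python3 -m creep 'ROWS' [OPENING]. ROWS is JSON, a list of rows, each a list of 2 entries, a list of its own where there are three numbers: the shift along the tool's x, y, z in cm, then the turn, a rotation vector about the tool's x, y, z in degrees. A call has 1 to 20 rows; each row is the pose to reach, as a shift and turn from the pose commanded when the call began, along the tool's axes at that moment; what a row does not reach only later rows make up. A row lasts 1/10 s, in which the tool goes at most 50 mm and 8.59 degrees, less where a joint would pass 70% of its speed; a pose out of reach is approached as far as the arm can. A call with a gripper value outside its range is refused whole. OPENING is the opening in per cent of the stroke, from 0 (shut) to 100 (fully open), set as the call begins (- or left out, the last holds). The fingers move at their own pace and stop on an object; the grip force is fixed at half the most. Time passes only in rows, so rows that repeat a pose let the fingers close. It gives the time, the measured TCP pose, the force, the opening and the grip force at its end, in the units of the state.
- monitor.get_state(): the state, without advancing time (a new reading comes with each control period).
- eyes.camera(name): name is "side" or "top"; returns (picture, depth): 420x560x3 uint8, blue, green, red; 420x560 float32, m along the optical axis (not along the pixel's ray), 0 where there is no reading.
- eyes.camera_model(name): a dict with "camera_matrix" (3x3 intrinsics, pixels), "rvec" (rotation vector, rad) and "tvec" (3), from world to camera coordinates, as OpenCV has them. Camera axes: x right, y down, z forward; pixel columns grow to the right and rows downward; lengths in m; the calibration is good to about 2 mm. A picture is of the moment at which its call begins. camera_model takes no time and is no camera call.
- workorder.finish_job(): hands the job in; it is judged then, once.
Trained networks look in the newest picture that a camera, given by its name, has taken for a name from the list of things; names that differ only in an ending like _2 or _b are one class to them, and where a whole thing is asked for, a point or a joint stands for the part that bears it (a point fixed in the world has none). Each returns a list of dicts, best first, with "conf" (0 to 1); they miss things now and then, are a little off and sometimes report something else, mostly with a low value. They report only what shows in the picture. A call takes as long as a camera call. They do not tell look-alikes from the thing itself.
- nets.cut_out(camera, target): "mask" (420x560 bool, what is visible of it) and "pixel" ([column, row] in pixels, amid what is visible of it).
- nets.place_of(camera, target): "pixel" ([column, row] in pixels: a listed point, or the origin of a listed thing).
The state is a dict: "time_s": time; "qpos": joint angles; "qd": joint speeds; "joint_efforts": joint torques, N m; "ee_pos": TCP position; "tool_rot": TCP orientation; "wrist_force": force on the tool from outside, world axes, zero at the start; "moment": the same for the moment, N m; "finger_gap": finger opening in m; "finger_force": force on a finger pad.
Only numpy, scipy, OpenCV 4.12 (cv2) and the standard library are available. Lean on these libraries where they do the work, as an engineer would, in place of code of your own. Each camera call takes 0.05 s, during which the arm holds its last target. There are 200 camera calls.

## Working session

There is one attempt and no reset: what is moved stays moved. The work goes in short steps, Python scripts to look and compute and a shell command to move; the robot and the scene stay as the last step left them, time stands still between calls to the robot, and variables do not carry over. Pictures are saved under pics/ and viewed, at most 10 in all, crops included, and the job is handed in when it is done.

```bash
mkdir -p pics; ls
cat > h.py <<'E'
import numpy as np, cv2
from bench import monitor, eyes, workorder, nets
def cam(n):
    m=eyes.camera_model(n); K=np.array(m["camera_matrix"]); R=cv2.Rodrigues(np.array(m["rvec"],float))[0]; t=np.array(m["tvec"],float).ravel()
    return K,R,t
def ray_z(n,px,z):
    K,R,t=cam(n); d=R.T@np.linalg.inv(K)@np.array([px[0],px[1],1.]); c=-R.T@t
    return c+d*(z-c[2])/d[2]
def cloud(n,depth):
    K,R,t=cam(n); v,u=np.mgrid[:420,:560]; p=np.stack([u*depth,v*depth,depth],-1)@np.linalg.inv(K).T
    return (p-t)@R
def proj(n,P):
    K,R,t=cam(n); q=K@(R@np.array(P,float)+t); return q[:2]/q[2]
E
python3 - <<'E'
from h import *
for n in ("top","side"):
    p,d=eyes.camera(n); cv2.imwrite(f"pics/{n}0.png",p); np.save(f"{n}0.npy",d)
    K,R,t=cam(n); print(n,-R.T@t, R[2])
    for k,z in (("lid_press",.094),("latch",.066),("box_in",.006),("lid_hinge",.09),("wagon_center",.015),("paint_pot",0),("brush_cup",0),("tree_base",0)):
        for r in nets.place_of(n,k)[:4]: print(k,round(r["conf"],2),np.round(r["pixel"]),ray_z(n,r["pixel"],z).round(3))
s=monitor.get_state(); print(s["time_s"],s["ee_pos"],np.round(s["tool_rot"],3),s["finger_gap"])
E
```

```text
pics
top [ 0.43928783 -0.00920408  1.5054063 ] [ 0.09332512  0.00499317 -0.99562317]
lid_press 0.64 [298. 189.] [ 0.591 -0.063  0.094]
latch 0.76 [300. 191.] [ 0.591 -0.07   0.066]
lid_hinge 0.86 [231. 196.] [0.571 0.118 0.09 ]
wagon_center 0.74 [405. 220.] [ 0.514 -0.369  0.015]
wagon_center 0.62 [367. 234.] [ 0.474 -0.26   0.015]
wagon_center 0.61 [385. 267.] [ 0.383 -0.309  0.015]
wagon_center 0.47 [302. 190.] [ 0.598 -0.078  0.015]
paint_pot 0.61 [352. 186.] [ 0.613 -0.222  0.   ]
brush_cup 0.72 [152. 245.] [0.438 0.349 0.   ]
tree_base 0.67 [305. 124.] [ 0.792 -0.085  0.   ]
side [ 0.51430119 -0.95747015  0.82711095] [ 0.05122386  0.78571072 -0.61646961]
lid_press 0.74 [277. 179.] [0.57  0.121 0.094]
lid_press 0.6 [290. 227.] [ 0.588 -0.064  0.094]
latch 0.92 [288. 238.] [ 0.584 -0.069  0.066]
latch 0.72 [377. 258.] [ 0.764 -0.145  0.066]
latch 0.61 [239. 330.] [ 0.476 -0.317  0.066]
wagon_center 0.84 [260. 369.] [ 0.51  -0.367  0.015]
wagon_center 0.82 [238. 330.] [ 0.47  -0.274  0.015]
wagon_center 0.54 [186. 346.] [ 0.374 -0.305  0.015]
paint_pot 0.75 [312. 312.] [ 0.621 -0.225  0.   ]
brush_cup 0.7 [228. 161.] [0.444 0.363 0.   ]
tree_base 0.71 [377. 259.] [ 0.786 -0.077 -0.   ]
0.9 [ 0.15646723 -0.57923954  0.23363255] [[ 0.965  0.261 -0.   ]
 [ 0.261 -0.965  0.   ]
 [-0.    -0.    -1.   ]] 0.08782548228638305
```

View pics/top0.png

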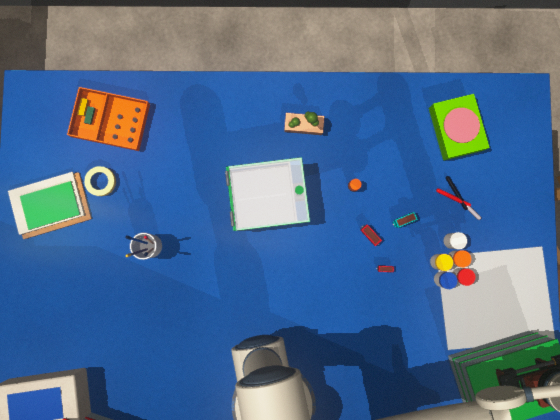

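View pics/side0.png

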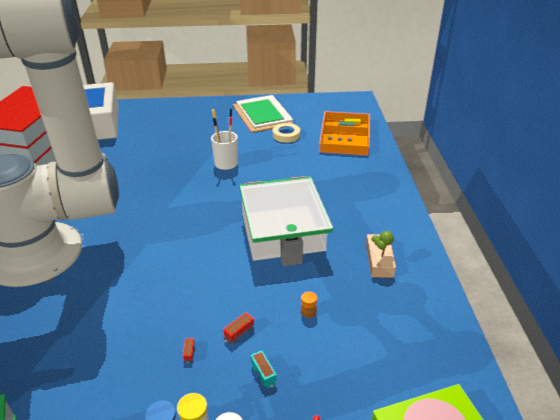

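Run:
```python
from h import *
a=cv2.imread("pics/top0.png")[180:300,330:450]; b=cv2.imread("pics/side0.png")[300:400,150:310]
a=cv2.resize(a,None,fx=3.3,fy=3.3,interpolation=2); b=cv2.resize(b,(400*160//100,400)[:2],interpolation=2)[:, :400*1]
b=cv2.resize(cv2.imread("pics/side0.png")[300:400,160:260+20],(475,396),interpolation=2)[:, :400*1+75]
cv2.imwrite("pics/crop0.png",np.hstack([a[:396,:320],b[:, :475]]))
```

```text
(no output)
```

View pics/crop0.png

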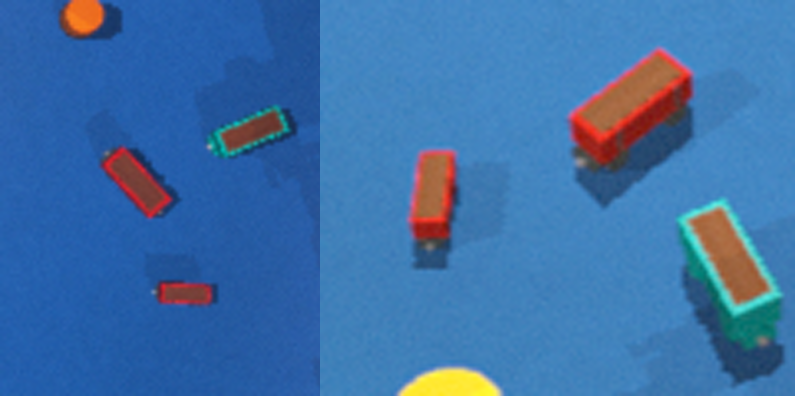

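Top view: wagon candidates are the large red one (371,235), the small red one (386,268) and the turquoise one (405,219). I choose (371,235), red and the larger; the crop confirms it. The green spot is at (299,190), the hinge on the left at (231,196), and the paint pot at (356,185) is close to the latch side.

Run:
```python
from h import *
for n,c0 in (("top",(371,235)),("side",(238,327))):
    p=cv2.imread(f"pics/{n}0.png"); d=np.load(f"{n}0.npy"); C=cloud(n,d)
    hsv=cv2.cvtColor(p,cv2.COLOR_BGR2HSV)
    v,u=np.mgrid[:420,:560]
    near=(abs(u-c0[0])<20)&(abs(v-c0[1])<18)
    # wagon: pts of height>0.02
    hh=C[...,2]; m=near&((hsv[...,0]<20)|(hsv[...,0]>170))&(hsv[...,1]>80)&(hsv[...,2]>60)
    mt=m&(hh>.022)
    P=C[mt]; print(n,"wagon n",m.sum(),mt.sum(),"z",np.percentile(hh[m],[5,50,95]).round(3))
    if n=="top":
        pts=np.array([ray_z(n,(x,y),.030)[:2] for y,x in zip(*np.where(m))],np.float32)
    else: pts=P[:,:2].astype(np.float32)
    (c,s,a)=cv2.minAreaRect(pts*1000); e=np.linalg.eigh(np.cov(pts.T))[1][:,1]
    print("rect",np.round(c),np.round(s),a,"pca",np.degrees(np.arctan2(e[1],e[0])),pts.mean(0))
    g=(hsv[...,0]>50)&(hsv[...,0]<80)&(hsv[...,1]>120)&(hsv[...,2]>70)
    if n=="top": win=(u>220)&(u<320)&(v>150)&(v<240)
    else: win=(u>235)&(u<335)&(v>170)&(v<245)
    g&=win
    k,l,st,ce=cv2.connectedComponentsWithStats(g.astype(np.uint8))
    for i in range(1,k):
        if st[i,4]>20: print(st[i],ray_z(n,ce[i],.094).round(4))
    gp=np.array([ray_z(n,(x,y),.096)[:2] for y,x in zip(*np.where(g))],np.float32)
    c,s,a=cv2.minAreaRect(gp*1000); print("green rect",np.round(c,1),np.round(s,1),a)
```

```text
top wagon n 191 187 z [0.024 0.03  0.036]
rect [ 473. -268.] [60. 24.] 44.97393798828125 pca -137.25299300471247 [ 0.4724799  -0.26817152]
[228 183   6  32  68] [0.5665 0.1183 0.094 ]
[295 186   8   8  52] [ 0.5906 -0.0645  0.094 ]
green rect [577.9  23.8] [171.4 196.8] 7.404263973236084
side wagon n 474 359 z [0.012 0.028 0.032]
rect [ 478. -600.] [ 58. 716.] 1.1082388162612915 pca 87.95099483415676 [ 0.47165897 -0.27477506]
[262 179  29   4  36] [0.5678 0.1159 0.094 ]
[287 225   9   6  47] [ 0.59   -0.0657  0.094 ]
[253 229  79  13 255] [ 0.5894 -0.0925  0.094 ]
green rect [578.4   7. ] [169.6 218.4] 7.037912368774414
```

```bash
python3 -m creep '[[[20,-14,0],[0,0,-30]],[[55.3,-38.3,7],[0,0,-82.1]],[[55.3,-38.3,7],[0,0,-82.1]],[[55.3,-38.3,7],[0,0,-82.1]],[[55.3,-38.3,7],[0,0,-82.1]],[[55.3,-38.3,7],[0,0,-82.1]],[[55.3,-38.3,7],[0,0,-82.1]],[[55.3,-38.3,7],[0,0,-82.1]],[[55.3,-38.3,7],[0,0,-82.1]],[[55.3,-38.3,7],[0,0,-82.1]],[[55.3,-38.3,7],[0,0,-82.1]],[[55.3,-38.3,7],[0,0,-82.1]],[[55.3,-38.3,7],[0,0,-82.1]],[[55.3,-38.3,7],[0,0,-82.1]],[[55.3,-38.3,7],[0,0,-82.1]],[[55.3,-38.3,7],[0,0,-82.1]],[[55.3,-38.3,7],[0,0,-82.1]],[[55.3,-38.3,7],[0,0,-82.1]]]' 0
python3 - <<'E'
from h import *
p,d=eyes.camera("side"); cv2.imwrite("pics/side1.png",cv2.resize(p[120:300,190:400],None,fx=3,fy=3))
s=monitor.get_state(); print(s["time_s"],s["ee_pos"],np.round(s["tool_rot"],3),s["finger_gap"],s["wrist_force"])
E
```

```text
time_s: 2.7
ee_pos: [0.59, -0.0665, 0.1643]
tool_rot: [[-0.124, 0.992, 0.001], [0.992, 0.124, -0.0], [-0.0, 0.001, -1.0]]
wrist_force: [0.7, -0.2, 0.3]
finger_gap: 0.0002
finger_force: 0.0
2.75 [ 0.59005987 -0.06649633  0.1642401 ] [[-0.124  0.992  0.001]
 [ 0.992  0.124 -0.   ]
 [-0.     0.001 -1.   ]] 0.00037127355845457326 [-0.64403517  0.0258178   0.24657322]
```

View pics/side1.png

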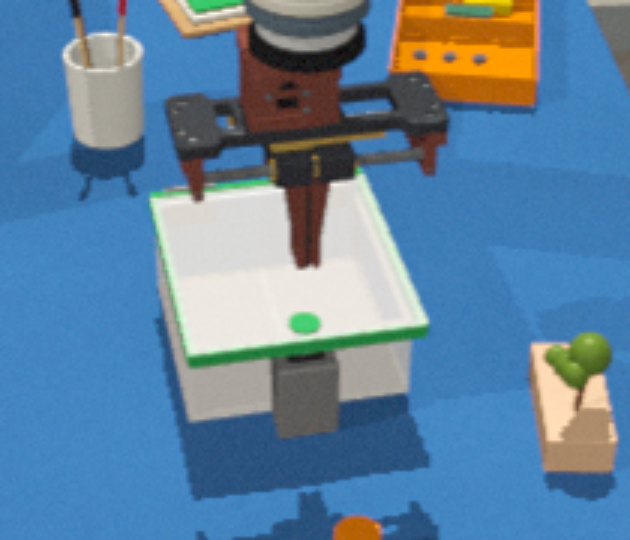

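The closed fingertips (306,265 in the crop) hang in line with the green spot (304,322). I descend to about 5 mm below spot height.

```bash
python3 -m creep '[[[0,0,2],[0,0,0]],[[0,0,4],[0,0,0]],[[0,0,5],[0,0,0]],[[0,0,5.4],[0,0,0]],[[0,0,5.6],[0,0,0]],[[0,0,5.8],[0,0,0]],[[0,0,6.0],[0,0,0]],[[0,0,6.1],[0,0,0]],[[0,0,6.2],[0,0,0]],[[0,0,6.3],[0,0,0]],[[0,0,6.4],[0,0,0]],[[0,0,6.4],[0,0,0]],[[0,0,6.4],[0,0,0]],[[0,0,6.4],[0,0,0]]]'
```

```text
time_s: 4.15
ee_pos: [0.591, -0.0656, 0.1022]
tool_rot: [[-0.126, 0.992, 0.003], [0.992, 0.126, -0.001], [-0.001, 0.002, -1.0]]
wrist_force: [-3.5, -0.7, 5.8]
finger_gap: 0.0001
finger_force: 3.3
```

```bash
python3 -m creep '[[[0,0,0.1],[0,0,0]],[[0,0,0.2],[0,0,0]],[[0,0,0.3],[0,0,0]],[[0,0,0.4],[0,0,0]],[[0,0,0.4],[0,0,0]],[[0,0,0.4],[0,0,0]]]'
```

```text
time_s: 4.75
ee_pos: [0.591, -0.0656, 0.0981]
tool_rot: [[-0.126, 0.992, 0.002], [0.992, 0.126, -0.001], [-0.001, 0.002, -1.0]]
wrist_force: [-3.3, -0.3, 6.1]
finger_gap: 0.0003
finger_force: 3.4
```

```bash
python3 -m creep '[[[0,0,0.05],[0,0,0]],[[0,0,0.1],[0,0,0]],[[0,0,0.1],[0,0,0]],[[0,0,0.1],[0,0,0]]]'
```

```text
time_s: 5.15
ee_pos: [0.591, -0.0656, 0.0972]
tool_rot: [[-0.126, 0.992, 0.002], [0.992, 0.126, -0.001], [-0.001, 0.002, -1.0]]
wrist_force: [-3.3, 0.4, 6.7]
finger_gap: 0.0003
finger_force: 3.4
```

```bash
python3 -m creep '[[[0,0,0.05],[0,0,0]],[[0,0,0.1],[0,0,0]],[[0,0,0.1],[0,0,0]],[[0,0,0.1],[0,0,0]]]' | grep -E 'pos|wrist'
```

```text
ee_pos: [0.591, -0.0655, 0.0962]
wrist_force: [-3.1, 0.3, 6.8]
```

```bash
python3 -m creep '[[[0,0,0.05],[0,0,0]],[[0,0,0.1],[0,0,0]],[[0,0,0.1],[0,0,0]],[[0,0,0.1],[0,0,0]]]' | grep -E 'pos|wrist'
```

```text
ee_pos: [0.591, -0.0655, 0.0952]
wrist_force: [-2.9, 0.0, 7.7]
```

```bash
python3 -m creep '[[[0,0,0.05],[0,0,0]],[[0,0,0.1],[0,0,0]],[[0,0,0.1],[0,0,0]],[[0,0,0.1],[0,0,0]]]' | grep -E 'pos|wrist'
```

```text
ee_pos: [0.591, -0.0655, 0.0942]
wrist_force: [-3.3, 0.9, 7.3]
```

```bash
python3 -m creep '[[[0,0,0.05],[0,0,0]],[[0,0,0.1],[0,0,0]],[[0,0,0.1],[0,0,0]],[[0,0,0.1],[0,0,0]]]' | grep -E 'pos|wrist'
```

```text
ee_pos: [0.591, -0.0655, 0.0933]
wrist_force: [-2.7, -0.4, 7.5]
```

```bash
python3 -m creep '[[[0,0,0.05],[0,0,0]],[[0,0,0.1],[0,0,0]],[[0,0,0.1],[0,0,0]],[[0,0,0.1],[0,0,0]]]' | grep -E 'pos|wrist'
```

```text
ee_pos: [0.591, -0.0654, 0.0923]
wrist_force: [-3.8, 0.7, 7.8]
```

```bash
python3 -m creep '[[[0,0,0.05],[0,0,0]],[[0,0,0.1],[0,0,0]],[[0,0,0.1],[0,0,0]],[[0,0,0.1],[0,0,0]]]' | grep -E 'pos|wrist'
```

```text
ee_pos: [0.591, -0.0654, 0.0913]
wrist_force: [-3.7, 0.7, 7.0]
```

```bash
python3 -m creep '[[[0,0,0.05],[0,0,0]],[[0,0,0.1],[0,0,0]],[[0,0,0.1],[0,0,0]],[[0,0,0.1],[0,0,0]]]' | grep -E 'pos|wrist'
```

```text
ee_pos: [0.591, -0.0653, 0.0902]
wrist_force: [-3.6, 0.9, 7.8]
```

```bash
python3 -m creep '[[[0,0,0.05],[0,0,0]],[[0,0,0.1],[0,0,0]],[[0,0,0.1],[0,0,0]],[[0,0,0.1],[0,0,0]]]' | grep -E 'pos|wrist'
```

```text
ee_pos: [0.5911, -0.0653, 0.0897]
wrist_force: [-4.9, 0.2, 9.6]
```

The stop is near: force is rising and the tool is lagging. One more half millimetre.

```bash
python3 -m creep '[[[0,0,0.05],[0,0,0]],[[0,0,0.05],[0,0,0]],[[0,0,0.05],[0,0,0]]]' | grep -E 'pos|wrist'
```

```text
ee_pos: [0.5912, -0.0653, 0.0896]
wrist_force: [-4.9, 0.6, 10.1]
```

```bash
python3 -m creep '[[[0,0,-3],[0,0,0]],[[0,0,-8],[0,0,0]],[[0,0,-13],[0,0,0]],[[-3,0,-16],[0,0,0]],[[-7,0,-18],[0,0,0]],[[-11,0,-18],[0,0,0]],[[-14,0,-18],[0,0,0]],[[-14,0,-18],[0,0,0]],[[-14,0,-18],[0,0,0]]]' 60
python3 - <<'E'
from h import *
s=monitor.get_state(); T=np.array(s["tool_rot"]); 
p,d=eyes.camera("side"); q,_=eyes.camera("top"); cv2.imwrite("pics/two2.png",np.hstack([cv2.resize(p[100:380,150:430],(400,400)),cv2.resize(q[140:300,210:430],(400,291)) if 0 else cv2.resize(q[140:300,230:390],(400,400))]))
print(s["time_s"],s["ee_pos"],T.round(3).tolist())
def to(w): return (T.T@(np.array(w)-s["ee_pos"])*100).round(2)
print("wagon",to([.4725,-.2685,.08]))
E
```

```text
time_s: 9.55
ee_pos: [0.608, -0.2044, 0.2661]
tool_rot: [[-0.125, 0.992, 0.0], [0.992, 0.125, 0.001], [0.001, 0.0, -1.0]]
wrist_force: [0.0, -0.3, -0.6]
finger_gap: 0.0528
finger_force: 0.0
9.55 [ 0.60804332 -0.20442248  0.26613493] [[-0.125, 0.992, 0.0], [0.992, 0.125, 0.001], [0.001, 0.0, -1.0]]
wagon [ -4.68 -14.25  18.61]
```

View pics/two2.png

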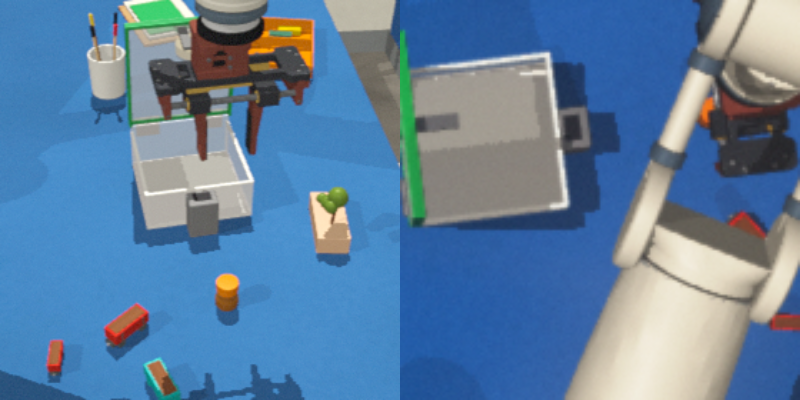

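The lid stands open (side view) and the box, latch, pot and tree are untouched. On to the wagon.

```bash
python3 -m creep '[[[-1.5,-5,2],[0,0,8]],[[-3,-10,5],[0,0,16]],[[-4.7,-14.2,9],[0,0,24]],[[-4.7,-14.2,13],[0,0,32]],[[-4.7,-14.2,17],[0,0,40]],[[-4.7,-14.2,18.6],[0,0,48]],[[-4.7,-14.2,18.6],[0,0,54.5]],[[-4.7,-14.2,18.6],[0,0,54.5]],[[-4.7,-14.2,18.6],[0,0,54.5]],[[-4.7,-14.2,18.6],[0,0,54.5]],[[-4.7,-14.2,18.6],[0,0,54.5]]]' 60
python3 - <<'E'
from h import *
p,d=eyes.camera("side"); C=cloud("side",d); s=monitor.get_state()
cv2.imwrite("pics/side3.png",cv2.resize(p[250:400,150:330],None,fx=4,fy=4,interpolation=2))
for z in (.03,): print([proj("side",(.4725+a*np.cos(.75),-.2685+a*np.sin(.75),z)).round() for a in (-.03,0,.03)])
T=np.array(s["tool_rot"]); print(s["ee_pos"],T.round(3).tolist())
print("finger tips px",[((proj("side",s["ee_pos"]+T@np.array([0,e,.011]))-[150,250])*4).round() for e in(-.026,.026)])
E
```

```text
time_s: 10.75
ee_pos: [0.4736, -0.2686, 0.081]
tool_rot: [[0.733, 0.68, 0.001], [0.68, -0.733, -0.001], [0.0, 0.001, -1.0]]
wrist_force: [-0.6, -0.8, 0.2]
finger_gap: 0.0527
finger_force: 0.0
[array([227., 332.]), array([238., 323.]), array([250., 314.])]
[ 0.47343794 -0.26862506  0.08080954] [[0.734, 0.679, 0.001], [0.679, -0.734, -0.001], [0.0, 0.001, -1.0]]
finger tips px [array([313., 207.]), array([389., 264.])]
```

View pics/side3.png

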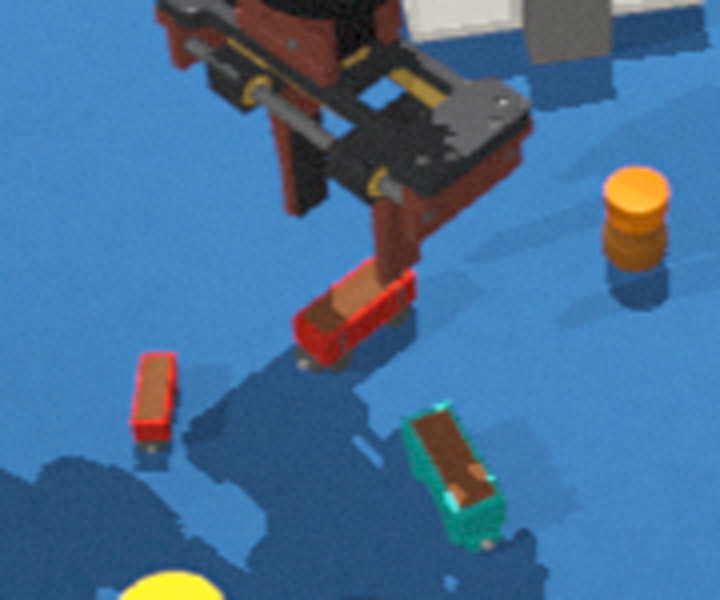

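The gripper straddles the red wagon (355,308 in the crop); axes match. Descend, close and lift.

```bash
python3 -m creep '[[[0,0,3],[0,0,0]],[[0,0,5],[0,0,0]],[[0,0,6],[0,0,0]],[[0,0,6.6],[0,0,0]],[[0,0,6.6],[0,0,0]],[[0,0,6.6],[0,0,0]]]' 60 && python3 -m creep '[[[0,0,0],[0,0,0]],[[0,0,0],[0,0,0]],[[0,0,0],[0,0,0]],[[0,0,0],[0,0,0]],[[0,0,0],[0,0,0]],[[0,0,0],[0,0,0]],[[0,0,0],[0,0,0]],[[0,0,0],[0,0,0]]]' 0
```

```text
time_s: 11.4
ee_pos: [0.4736, -0.269, 0.0152]
tool_rot: [[0.735, 0.678, 0.001], [0.678, -0.735, -0.001], [0.0, 0.002, -1.0]]
wrist_force: [0.6, -0.8, 0.8]
finger_gap: 0.0528
finger_force: 0.0
time_s: 12.2
ee_pos: [0.4732, -0.2687, 0.0144]
tool_rot: [[0.735, 0.678, 0.0], [0.678, -0.735, -0.0], [0.0, 0.0, -1.0]]
wrist_force: [0.0, -0.3, 1.9]
finger_gap: 0.0238
finger_force: 30.0
```

```bash
python3 -m creep '[[[0,0,-2],[0,0,0]],[[0,0,-6],[0,0,0]],[[0,0,-11],[0,0,0]],[[0,0,-16],[0,0,0]],[[0,0,-19],[0,0,0]],[[0,0,-19],[0,0,0]],[[0,0,-19],[0,0,0]]]'
python3 - <<'E'
from h import *
a=ray_z("top",(290,162.8),.07); b=ray_z("top",(296.8,222.8),.07); print(a,b,np.linalg.norm(a-b),np.degrees(np.arctan2(*(a-b)[1::-1])))
y=np.radians(7.2); ey=np.array([-np.sin(y),np.cos(y)])
print("centre from wall",(a+b)[:2]/2+.085*ey,"from hinge",np.array([.5905,-.065])+.1*ey)
c=np.array([.578,.033]); tgt=c-.008*ey
s=monitor.get_state(); T=np.array(s["tool_rot"]); print(s["ee_pos"],T.round(3).tolist())
print("tool shift cm",T.T@(np.r_[tgt,s["ee_pos"][2]]-s["ee_pos"])*100)
E
```

```text
time_s: 12.9
ee_pos: [0.4732, -0.2687, 0.204]
tool_rot: [[0.735, 0.678, 0.0], [0.678, -0.735, -0.0], [0.0, 0.0, -1.0]]
wrist_force: [-0.7, -0.3, -1.5]
finger_gap: 0.0239
finger_force: 30.0
[ 0.66706693 -0.04118444  0.07      ] [ 0.50248976 -0.06052     0.07      ] 0.16570911119142667 6.700750700205529
centre from wall [0.57412502 0.03347753] from hinge [0.57796668 0.03421147]
[ 0.47316537 -0.26873186  0.20401178] [[0.735, 0.678, 0.0], [0.678, -0.735, -0.0], [0.0, 0.0, -1.0]]
tool shift cm [ 2.77055892e+01 -1.44073015e+01 -3.38168097e-03]
```

```bash
python3 -m creep '[[[4,-2,0],[0,0,-8]],[[8,-4,0],[0,0,-16]],[[12,-6,0],[0,0,-24]],[[16,-8,0],[0,0,-32]],[[20,-10,0],[0,0,-40]],[[24,-12,0],[0,0,-48]],[[27,-13.4,0],[0,0,-54.3]],[[27,-13.4,0],[0,0,-54.3]],[[27,-13.4,0],[0,0,-54.3]],[[27,-13.4,0],[0,0,-54.3]]]'
python3 - <<'E'
from h import *
p,d=eyes.camera("side"); q,_=eyes.camera("top"); cv2.imwrite("pics/two4.png",np.hstack([cv2.resize(p[80:280,180:380],(400,400)),cv2.resize(q[140:260,210:330],(400,400))]))
E
```

```text
time_s: 13.9
ee_pos: [0.5799, 0.0119, 0.2026]
tool_rot: [[-0.12, 0.993, -0.003], [0.993, 0.12, -0.0], [-0.0, -0.003, -1.0]]
wrist_force: [0.3, 0.0, -0.7]
finger_gap: 0.0241
finger_force: 30.0
```

View pics/two4.png

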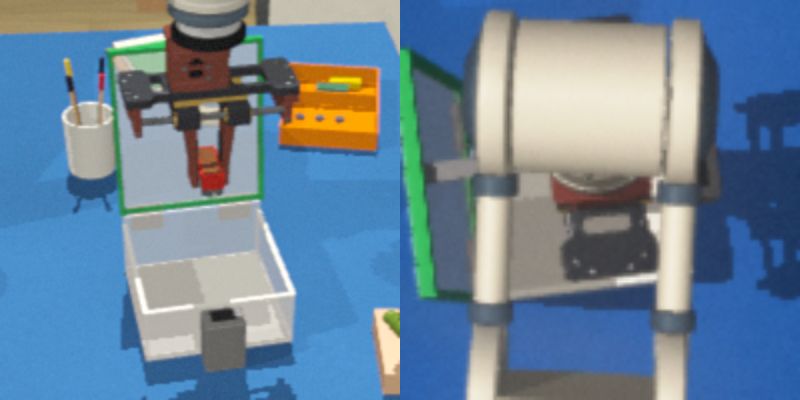

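```bash
python3 -m creep '[[[0,0,3],[0,0,0]],[[0,0,6],[0,0,0]],[[0,0,9],[0,0,0]],[[0,0,12],[0,0,0]],[[0,0,14],[0,0,0]],[[0,0,15.5],[0,0,0]],[[0,0,16.5],[0,0,0]],[[0,0,17.2],[0,0,0]],[[0,0,17.7],[0,0,0]],[[0,0,18],[0,0,0]],[[0,0,18],[0,0,0]],[[0,0,18],[0,0,0]]]'
```

```text
time_s: 15.2
ee_pos: [0.5809, 0.013, 0.0248]
tool_rot: [[-0.122, 0.993, 0.001], [0.993, 0.122, -0.0], [-0.0, 0.001, -1.0]]
wrist_force: [-0.8, -0.3, -0.4]
finger_gap: 0.0237
finger_force: 30.0
```

```bash
python3 -m creep '[[[0,0,0.2],[0,0,0]],[[0,0,0.35],[0,0,0]],[[0,0,0.4],[0,0,0]],[[0,0,0.4],[0,0,0]]]' && python3 -m creep '[[[0,0,0],[0,0,0]],[[0,0,0],[0,0,0]],[[0,0,0],[0,0,0]],[[0,0,0],[0,0,0]],[[0,0,0],[0,0,0]]]' 50
```

```text
time_s: 15.6
ee_pos: [0.5806, 0.013, 0.0204]
tool_rot: [[-0.122, 0.993, 0.0], [0.993, 0.122, 0.0], [-0.0, 0.0, -1.0]]
wrist_force: [-0.1, -0.2, 0.8]
finger_gap: 0.0241
finger_force: 30.0
time_s: 16.1
ee_pos: [0.5805, 0.013, 0.0201]
tool_rot: [[-0.122, 0.993, -0.0], [0.993, 0.122, 0.0], [0.0, -0.0, -1.0]]
wrist_force: [0.7, 0.5, 0.6]
finger_gap: 0.044
finger_force: 0.0
```

```bash
python3 -m creep '[[[0,0,-1],[0,0,0]],[[0,0,-4],[0,0,0]],[[0,0,-9],[0,0,0]],[[0,0,-14],[0,0,0]],[[0,0,-19],[0,0,0]],[[0,0,-24],[0,0,0]],[[0,0,-29],[0,0,0]],[[0,0,-34],[0,0,0]],[[0,0,-34],[0,0,0]],[[0,0,-34],[0,0,0]],[[0,0,-34],[0,0,0]],[[0,0,-34],[0,0,0]],[[0,0,-34],[0,0,0]]]'
python3 - <<'E'
from h import *
p,d=eyes.camera("side"); q,_=eyes.camera("top"); cv2.imwrite("pics/two5.png",np.hstack([cv2.resize(p[80:280,180:380],(400,400)),cv2.resize(q[120:280,190:350],(400,400))]))
E
```

```text
time_s: 17.4
ee_pos: [0.5803, 0.013, 0.3583]
tool_rot: [[-0.122, 0.993, -0.003], [0.993, 0.122, 0.0], [0.001, -0.003, -1.0]]
wrist_force: [0.5, -0.3, -0.1]
finger_gap: 0.0442
finger_force: 0.0
```

View pics/two5.png

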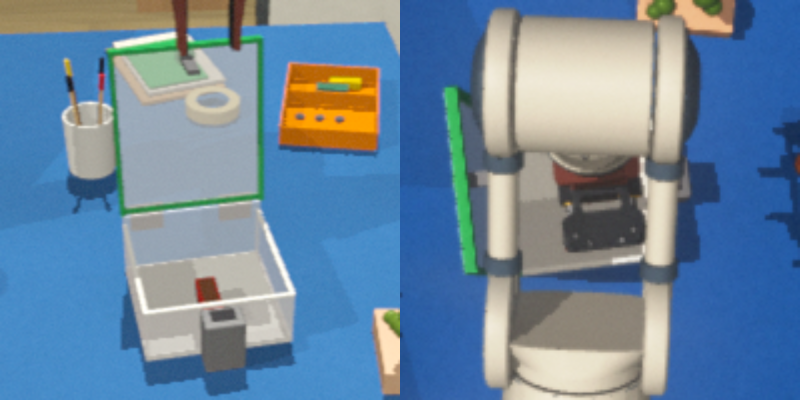

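The wagon stands upright in the box (205,290 in the left crop), well inside, and the lid is upright. Now over the lid with closed fingers, and down behind it.

```bash
python3 -m creep '[[[3,0,0],[0,0,0]],[[7,0,0],[0,0,0]],[[11,0,0],[0,0,0]],[[15,0,0],[0,0,0]],[[19.6,0,0],[0,0,0]],[[19.6,0,0],[0,0,0]],[[19.6,0,2],[0,0,0]],[[19.6,0,5],[0,0,0]],[[19.6,0,7.2],[0,0,0]],[[19.6,0,7.2],[0,0,0]],[[19.6,0,7.2],[0,0,0]]]' 0
python3 - <<'E'
from h import *
s=monitor.get_state(); y=np.radians(7.2); e=np.array([-np.sin(y),np.cos(y)]); f=np.array([np.cos(y),np.sin(y)])
r=np.array(s["ee_pos"][:2])-[.5673,.1185]; print(r@e,r@f,s["ee_pos"][2]-.011-.09)
E
```

```text
time_s: 18.6
ee_pos: [0.5565, 0.2069, 0.2883]
tool_rot: [[-0.122, 0.993, -0.001], [0.993, 0.122, -0.0], [-0.0, -0.001, -1.0]]
wrist_force: [-0.7, 0.7, 0.4]
finger_gap: 0.0001
finger_force: 0.0
0.08906287565934438 0.0003998950266155641 0.18734237458648093
```

```bash
python3 -m creep '[[[-2,0,0],[0,0,0]],[[-4,0,0],[0,0,0]],[[-5,0,0],[0,0,0]],[[-6,0,0],[0,0,0]],[[-7.4,0,0.1],[0,0,0]],[[-8.8,0,0.2],[0,0,0]],[[-10.1,0,0.4],[0,0,0]],[[-11.5,0,0.6],[0,0,0]],[[-12.9,0,0.9],[0,0,0]],[[-14.2,0,1.3],[0,0,0]],[[-15.5,0,1.9],[0,0,0]],[[-16.8,0,2.5],[0,0,0]],[[-18,0,3.2],[0,0,0]],[[-19.1,0,4],[0,0,0]]]'
python3 - <<'E'
from h import *
s=monitor.get_state(); y=np.radians(7.2); e=np.array([-np.sin(y),np.cos(y)]); f=np.array([np.cos(y),np.sin(y)])
r=np.array(s["ee_pos"][:2])-[.5673,.1185]; print(r@e,r@f,s["ee_pos"][2]-.011-.09)
p,d=eyes.camera("side"); cv2.imwrite("pics/side6.png",cv2.resize(p[40:280,160:400],(480,480)))
E
```

```text
time_s: 20.0
ee_pos: [0.5804, 0.017, 0.2475]
tool_rot: [[-0.122, 0.993, 0.001], [0.993, 0.122, 0.001], [0.0, 0.001, -1.0]]
wrist_force: [2.4, 5.2, 3.2]
finger_gap: 0.0008
finger_force: 2.9
-0.1023536142009327 0.00023660121351361653 0.1465256598291117
```

View pics/side6.png

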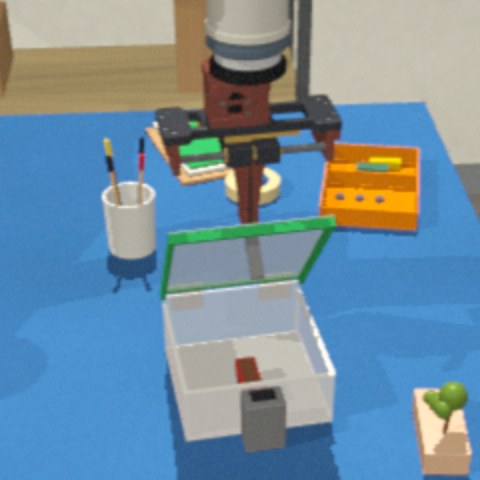

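The lid (top edge at 250,230) is half down on the fingers; wagon and bystanders are undisturbed. Continue down to nearly level.

```bash
python3 -m creep '[[[-1.1,0,0.8],[0,0,0]],[[-2.1,0,1.8],[0,0,0]],[[-3,0,2.8],[0,0,0]],[[-3.8,0,3.9],[0,0,0]],[[-4.6,0,5.1],[0,0,0]],[[-5.3,0,6.3],[0,0,0]],[[-6,0,7.5],[0,0,0]],[[-6.6,0,8.8],[0,0,0]],[[-7,0,9.7],[0,0,0]],[[-7.4,0,10.5],[0,0,0]],[[-7.7,0,11.5],[0,0,0]],[[-7.9,0,12.3],[0,0,0]],[[-8.1,0,12.9],[0,0,0]],[[-8.1,0,13],[0,0,0]]]'
python3 - <<'E'
from h import *
s=monitor.get_state(); y=np.radians(7.2); e=np.array([-np.sin(y),np.cos(y)]); f=np.array([np.cos(y),np.sin(y)])
r=np.array(s["ee_pos"][:2])-[.5673,.1185]; print(r@e,r@f,s["ee_pos"][2]-.011-.09)
E
```

```text
time_s: 21.45
ee_pos: [0.5892, -0.0626, 0.1172]
tool_rot: [[-0.122, 0.993, -0.002], [0.993, 0.122, 0.001], [0.001, -0.002, -1.0]]
wrist_force: [-0.4, 3.6, 5.6]
finger_gap: 0.0009
finger_force: 2.9
-0.18242438798704255 -0.0009919714151376182 0.016200776087444316
```

```bash
python3 -m creep '[[[-0.1,0,0.4],[0,0,0]],[[-0.1,0,0.8],[0,0,0]],[[-0.2,0,1.2],[0,0,0]],[[-0.2,0,1.5],[0,0,0]],[[-0.2,0,1.8],[0,0,0]],[[-0.2,0,2.0],[0,0,0]],[[-0.2,0,2.2],[0,0,0]],[[-0.2,0,2.3],[0,0,0]],[[-0.2,0,2.4],[0,0,0]],[[-0.2,0,2.4],[0,0,0]],[[-0.2,0,2.4],[0,0,0]]]' | grep -E 'pos|wrist'
```

```text
ee_pos: [0.5897, -0.0645, 0.0947]
wrist_force: [-1.6, 4.3, 8.1]
```

```bash
python3 -m creep '[[[0,0,0.05],[0,0,0]],[[0,0,0.1],[0,0,0]],[[0,0,0.1],[0,0,0]],[[0,0,0.1],[0,0,0]]]' | grep -E 'pos|wrist'
```

```text
ee_pos: [0.5897, -0.0645, 0.0937]
wrist_force: [-2.1, 4.2, 6.6]
```

```bash
python3 -m creep '[[[0,0,0.05],[0,0,0]],[[0,0,0.1],[0,0,0]],[[0,0,0.1],[0,0,0]],[[0,0,0.1],[0,0,0]]]' | grep -E 'pos|wrist'
```

```text
ee_pos: [0.5897, -0.0645, 0.0928]
wrist_force: [-2.0, 4.2, 6.4]
```

```bash
python3 -m creep '[[[0,0,0.05],[0,0,0]],[[0,0,0.1],[0,0,0]],[[0,0,0.1],[0,0,0]],[[0,0,0.1],[0,0,0]]]' | grep -E 'pos|wrist'
```

```text
ee_pos: [0.5897, -0.0644, 0.0918]
wrist_force: [-1.8, 5.8, 7.9]
```

```bash
python3 -m creep '[[[0,0,0.05],[0,0,0]],[[0,0,0.1],[0,0,0]],[[0,0,0.1],[0,0,0]],[[0,0,0.1],[0,0,0]]]' | grep -E 'pos|wrist'
```

```text
ee_pos: [0.5897, -0.0644, 0.0909]
wrist_force: [-1.8, 5.7, 7.8]
```

```bash
python3 -m creep '[[[0,0,0.05],[0,0,0]],[[0,0,0.1],[0,0,0]],[[0,0,0.1],[0,0,0]],[[0,0,0.1],[0,0,0]]]' | grep -E 'pos|wrist'
```

```text
ee_pos: [0.5897, -0.0643, 0.09]
wrist_force: [-2.0, 5.3, 7.5]
```

```bash
python3 -m creep '[[[0,0,0.05],[0,0,0]],[[0,0,0.1],[0,0,0]],[[0,0,0.1],[0,0,0]],[[0,0,0.1],[0,0,0]]]' | grep -E 'pos|wrist'
```

```text
ee_pos: [0.5897, -0.0643, 0.0897]
wrist_force: [-2.6, 5.6, 11.9]
```

Stop felt at the same height. Release gently upward to see whether the latch holds.

```bash
python3 -m creep '[[[0,0,-0.5],[0,0,0]],[[0,0,-1],[0,0,0]],[[0,0,-1.6],[0,0,0]],[[0,0,-2.2],[0,0,0]],[[0,0,-2.8],[0,0,0]],[[0,0,-2.8],[0,0,0]],[[0,0,-2.8],[0,0,0]]]' | grep -E 'pos|wrist'
```

```text
ee_pos: [0.5898, -0.0649, 0.1155]
wrist_force: [0.1, 0.7, -0.7]
```

Contact is gone at 10 mm above level, so the latch holds. Back away and check.

```bash
python3 -m creep '[[[0,0,-4],[0,0,0]],[[0,0,-9],[0,0,0]],[[0,0,-14],[0,0,0]],[[-4,-2,-15],[0,0,0]],[[-8,-4,-15],[0,0,0]],[[-12,-6,-15],[0,0,0]],[[-16,-8,-15],[0,0,0]],[[-16,-10,-15],[0,0,0]],[[-16,-10,-15],[0,0,0]],[[-16,-10,-15],[0,0,0]],[[-16,-10,-15],[0,0,0]],[[-16,-10,-15],[0,0,0]]]' | grep -E 'time|pos|wrist'
python3 - <<'E'
from h import *
p,d=eyes.camera("side"); q,_=eyes.camera("top"); cv2.imwrite("pics/two7.png",np.hstack([cv2.resize(p[100:340,160:400],(400,400)),cv2.resize(q[90:290,140:340],(400,400))]))
E
```

```text
time_s: 26.85
ee_pos: [0.5111, -0.2346, 0.2659]
wrist_force: [-0.0, -0.0, -0.1]
```

View pics/two7.png

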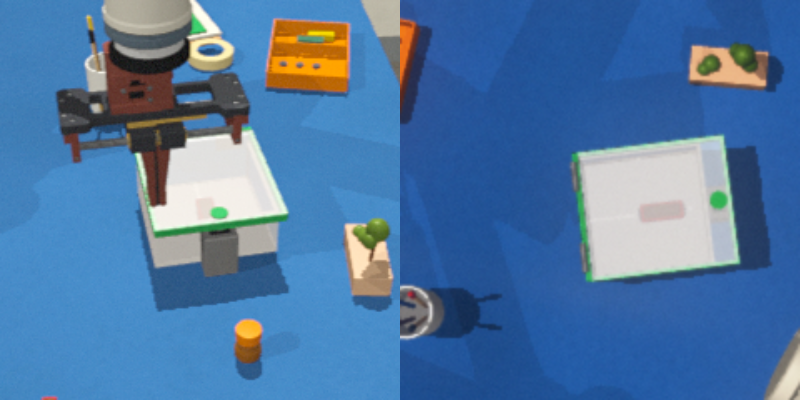

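The lid is level and latched (green spot at 718,200), the wagon shows inside (662,210), and the pot, cup and tree are where they were.

```bash
python3 -c "
from bench import workorder; print(workorder.finish_job())"
```

```text
the job is handed in; nothing more can be done
None
```

The job is handed in: the red wagon stands on its wheels inside the box, the lid is latched shut again (the highest press reading was about 13 N), and the paint pot, brush cup and tree model are where they stood; the robot's clock was at about 27 s.

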